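# Hold down a bench meter's recessed reset button with its stylus

### The arm

A 7-joint arm with a two-finger parallel gripper is mounted at the origin on a cart in front of the work surface, level with it; the furniture and walls round the work are solid. World frame = base frame: x ahead of the robot, y to its left, z up, the work surface at z = 0. Lengths are in m, angles in rad, forces in N, time in s.
With the tool pointing down it reaches from about 0.425 to 0.925 m from the base axis. Payload 6.8 kg.
Tool frame: the origin (TCP) lies midway between the tips of the shut fingers; the grasp point (between the pads) lies behind it (robot.tcp_to_grasp is the z of the grasp point in the tool frame, in m); z points along the fingers, y is the line along which they close (so a half turn about z gives the same grasp; the last joint's range is limited). The gripper opens to 85 mm and grips with 20 to 120 N. Pads are 22 mm wide; open, the fingers measure 114 mm over their backs; the gripper's body (76 mm by 85 mm) begins 54 mm behind the grasp point. The pads swing forward as they close: fully open they stand 13 mm farther back than shut.
Start: joints at [1.148, 0.477, 0.022, 1.555, -0.011, 1.109, -0.083], TCP at [0.209, -0.642, 0.231] pointing down, gripper open.
Joint ranges: [-2.96, 2.96], [-0.34, 2.1], [-1.41, 1.46], [0.24, 2.44], [-1.37, 4.51], [0.17, 1.92], [-2.96, 2.96]. Speed limits (rad/s): [2.39, 2.39, 3.14, 3.14, 3.14, 3.14, 3.14].

### API

Orientations are given as a unit quaternion [w, x, y, z].
In Python, from rig import robot gives the robot as it stands.
- The arm moves only by the shell command python3 -m pendant 'ROWS' [FORCE]. ROWS is JSON, a list that holds one entry, the list of rows, each a list of 5 numbers: the opening, from -1 (shut) to 1 (fully open), then the shift along the tool's x, y, z in cm, then the turn about the tool's z in rad. A call has 1 to 10 rows; each row shifts and turns the commanded pose from where the row before left it, along the tool's axes as they then stand; what a row does not reach is not made up. A row lasts 1/10 s, in which the tool goes at most 50 mm and 8.59 degrees, less where a joint would pass 70% of its speed; a pose out of reach is approached as far as the arm can. A call with a gripper value outside its range is refused whole. The fingers move at their own pace and stop on an object; FORCE is the grip in N (left out, the last holds). Time passes only in rows, so rows that do not move let the fingers close. It gives the time, the measured TCP pose, the force, the opening and the grip force at its end, in the units of the state.
- robot.sense(): the state, without advancing time (a new reading comes with each control period).
- robot.camera(name): name is "scene" or "top" or "wrist"; returns the picture (420x560x3 uint8, red, green, blue); there is no depth.
- robot.camera_model(name): a dict with "K" (3x3 intrinsics, pixels), "extrinsics" (4x4, takes a point from camera to world coordinates); the wrist camera has in their place "T_tool_cam" (4x4, takes a point from camera to tool coordinates, whose origin is the TCP and whose axes are the flange's). Camera axes: x right, y down, z forward; pixel columns grow to the right and rows downward; lengths in m; the calibration is good to about 2 mm. A picture is of the moment at which its call begins: read the wrist's pose just before it. camera_model takes no time and is no camera call.
- robot.job_done(): hands the job in; it is judged then, once.
The state is a dict: "time_s": time; "joint_pos": joint angles; "qd": joint speeds; "effort": joint torques, N m; "tcp_pos": TCP position; "tool_rot": TCP orientation; "contact_force": force on the tool from outside, world axes, zero at the start; "moment": the same for the moment, N m; "opening": finger opening in m; "grip_force": force on a finger pad.
Only numpy, scipy, OpenCV 4.12 (cv2) and the standard library are available. Lean on these libraries where they do the work, as an engineer would, in place of code of your own. Each camera call takes 0.05 s, during which the arm holds its last target. There are 200 camera calls.

### The job

The bench meter has hung and needs a reset. Pull the reset stylus straight up out of the spring clip of its stand, put its thin steel shaft down the small round hole in the meter's top deck and push the recessed button at the bottom of the hole fully down, without ramming it. Finish while still gripping the stylus and holding the button down - do not let go or withdraw - and leave the cup, the jar, the tape roll and the marker where they are.

Things in the scene. Friction and masses are not known exactly. Their poses are not given: they have to be found in the camera images.
- meter: White bench meter, fixed, 150 (x) x 180 (y) x 70 mm high. Origin: centre of its underside on the bench, z up. Front (own -x): panel with display and keys, sloping from 34 mm height up to the flat deck, 69 mm high, which fills the rear half (own x -5 to +75 mm), with vent slots on the left (+y) and the reset hole on the right (-y). Position and yaw vary; meter and stand may change sides.
- reset_hole (a point): Centre of the mouth of the vertical round reset hole, 14 mm in diameter, in a 34 mm square grey escutcheon on the deck, 70 mm above the bench; in the meter's frame at x = +35, y = -45 mm. The button's top lies 24 mm below this point when up and 29 mm below when fully down.
- reset_button (a joint): Travel of the recessed button (11.6 mm across), in m: 0 = up, 0.005 = fully down on its stop. A spring pushes it back up: about 2 N to start it, about 5 N fully down. It does not latch.
- stand: Stylus stand, fixed: aluminium foot 100 (x) x 80 (y) x 12 mm, on it a grey block 50 x 40 mm up to 64 mm height with a vertical bore 10 mm wide, its floor 12 mm above the bench. On the block two sprung steel jaws (to 81 mm height, moving along the stand's x) close above a bead on the stylus's shaft. Origin: centre of its underside, z up. Position and yaw vary.
- stylus: Loose, 0.05 kg, stands upright in the stand's bore, tip on its floor. Origin at the tip, z up the stylus. Steel shaft 8 mm in diameter to 74 mm above the tip, with a bead 14 mm in diameter at 52 to 65 mm; flange 24 mm across at 74 to 78 mm; black square handle 18 x 18 mm (faces across own x and y) at 78 to 142 mm; top at 144 mm. Its yaw varies.
- stylus_tip (a point): Tip of the stylus (its origin). The clip lets go of the stylus at a straight upward pull of about 9 N, after about 6 mm; the tip is clear of the jaws after a lift of 70 mm.
- stylus_grip (a point): Point on the stylus's axis inside the handle, 112 mm above the tip, where to grip it.
- cup: Bystander: specimen cup with a yellow lid, 64 mm across, 71 mm high, behind the work on the right; origin under its centre.
- jar: Bystander: black jar, 68 mm across, 86 mm high, behind the work on the left; origin under its centre.
- tape_green: Bystander: roll of green tape lying flat, 62 mm across, 19 mm high, behind the work in the middle; origin under its centre.
- marker: Bystander: felt marker lying on the bench, 130 mm long, to the right of the work; origin under its centre.
Mind the look-alikes: they are no part of the job. Leave any blue or orange look-alike of the stand alone.

How it is judged:
By the outcome, as a careful person would: the job done as asked, in the order asked, and still so for the second after the job is handed in, while the arm keeps its last pose, push and grip.
It also fails if it takes over 48 s, if anything falls off the work surface, if the arm or the gripper's body presses on something with over 40 N, if the wrist force passes 120 N, or if a joint passes its speed limit or range.

## Working session

There is one attempt and no reset: what is moved stays moved. The work goes in short steps, Python scripts to look and compute and a shell command to move; the robot and the scene stay as the last step left them, time stands still between calls to the robot, and variables do not carry over. Pictures are saved under pics/ and viewed, at most 10 in all, crops included, and the job is handed in when it is done.

```bash
mkdir -p pics; ls; python3 - <<'E'
from rig import robot
import cv2
for n in ("scene","top"):
    cv2.imwrite(f"pics/{n}0.png",robot.camera(n)[:,:,::-1])
    m=robot.camera_model(n);print(n,m["K"],m["extrinsics"])
print(robot.sense(),robot.tcp_to_grasp,robot.camera_model("wrist"))
E
```

```text
pics
scene [[430.29652127   0.         275.20019714]
 [  0.         430.29652127 210.45200697]
 [  0.           0.           1.        ]] [[-0.79042807 -0.29237747  0.53827399 -0.11440682]
 [-0.61204555  0.41279076 -0.67453987  0.79066995]
 [-0.02497426 -0.86262344 -0.50522973  0.75126889]
 [ 0.          0.          0.          1.        ]]
top [[499.46895871   0.         280.42237786]
 [  0.         499.46895871 211.70876051]
 [  0.           0.           1.        ]] [[-0.01705978 -0.99462232  0.10215386  0.42728404]
 [-0.99984351  0.01744876  0.00291538 -0.06601359]
 [-0.00468216 -0.10208814 -0.99476434  1.56929862]
 [ 0.          0.          0.          1.        ]]
{'time_s': 0.1, 'joint_pos': array([ 1.1478991 ,  0.47773222,  0.02233226,  1.55633081, -0.01151064,
        1.10929245, -0.08310314]), 'qd': array([-0.0008068 , -0.00077055,  0.00022336, -0.00100291, -0.0005237 ,
       -0.00114986, -0.00048823]), 'effort': array([ 4.78318630e-03, -5.97759247e+01,  1.61340762e+00, -2.81953490e+01,
        1.26993185e-02,  5.03743038e-03,  2.13372846e-05]), 'tcp_pos': array([ 0.20883382, -0.64133323,  0.23042201]), 'tool_rot': array([-7.97514536e-04,  9.87636368e-01,  1.56760125e-01, -1.79610493e-04]), 'contact_force': array([0.23920308, 0.09202053, 0.33335021]), 'moment': array([0.01137208, 0.04112671, 0.01906685]), 'grip_force': 0.0, 'opening': 0.08520369529384464} -0.0187 {'K': array([[332.87046546,   0.        , 284.67871435],
       [  0.        , 332.87046546, 207.94748599],
       [  0.        ,   0.        ,   1.        ]]), 'T_tool_cam': array([[-1.99907804e-04, -9.51442722e-01, -3.07825774e-01,
         7.89291986e-02],
       [ 9.99999873e-01, -4.80284526e-05, -5.00969931e-04,
         3.97034123e-04],
       [ 4.61859800e-04, -3.07825835e-01,  9.51442611e-01,
        -1.42746592e-01],
       [ 0.00000000e+00,  0.00000000e+00,  0.00000000e+00,
         1.00000000e+00]])}
```

View pics/top0.png

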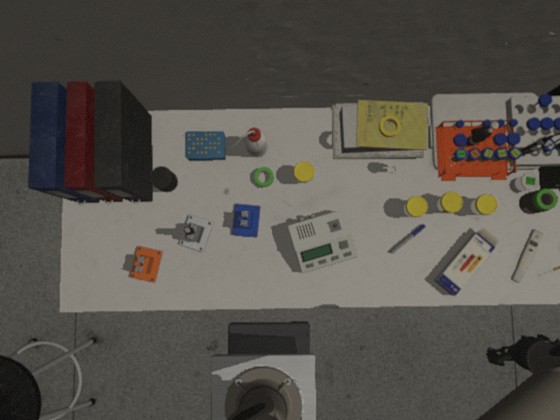

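View pics/scene0.png

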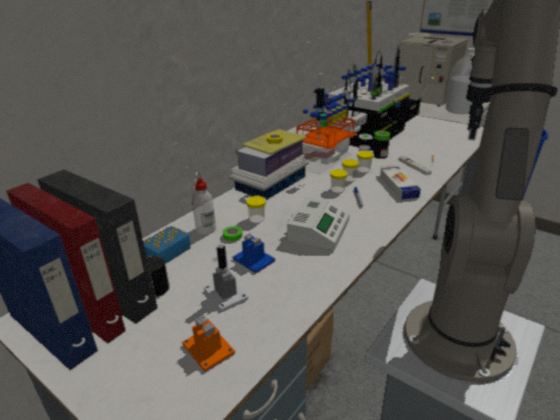

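The top view shows the grey stand with stylus near (195,232), the meter near (322,240), and the blue and orange decoys at (246,220) and (145,264). I'll zoom in on the stand and meter.

```bash
cat > h.py <<'E'
import numpy as np,cv2
from rig import robot
from scipy.spatial.transform import Rotation as R
def cam(n,s=None):
    m=robot.camera_model(n)
    if n!="wrist": return m["K"],m["extrinsics"]
    s=s or robot.sense(); T=np.eye(4); q=s["tool_rot"]
    T[:3,:3]=R.from_quat([q[1],q[2],q[3],q[0]]).as_matrix(); T[:3,3]=s["tcp_pos"]
    return m["K"],T@m["T_tool_cam"]
def px2w(c,u,v,z):
    K,E=c; d=E[:3,:3]@np.linalg.solve(K,[u,v,1]); return E[:3,3]+d*(z-E[2,3])/d[2]
def w2px(c,p):
    K,E=c; q=K@(np.linalg.inv(E)@np.append(p,1))[:3]; return q[:2]/q[2]
E
python3 - <<'E'
from h import *
t=cv2.imread("pics/top0.png"); s=cv2.imread("pics/scene0.png")
f=lambda a,k:cv2.resize(a,None,fx=k,fy=k,interpolation=cv2.INTER_CUBIC)
a=f(t[205:265,165:225],6.6666); b=f(t[200:280,282:362],5)
cv2.imwrite("pics/z1.png",np.hstack([a,b])*1)
c=cam("top")
for u,v,z in [(188,230,.15),(197,233,.012),(340,226,.07),(344,241,.07)]: print(px2w(c,u,v,z))
E
```

```text
[0.52528574 0.2022529  0.15      ]
[0.52494095 0.20019097 0.012     ]
[ 0.5349127  -0.24001084  0.07      ]
[ 0.48965019 -0.25067609  0.07      ]
```

View pics/z1.png

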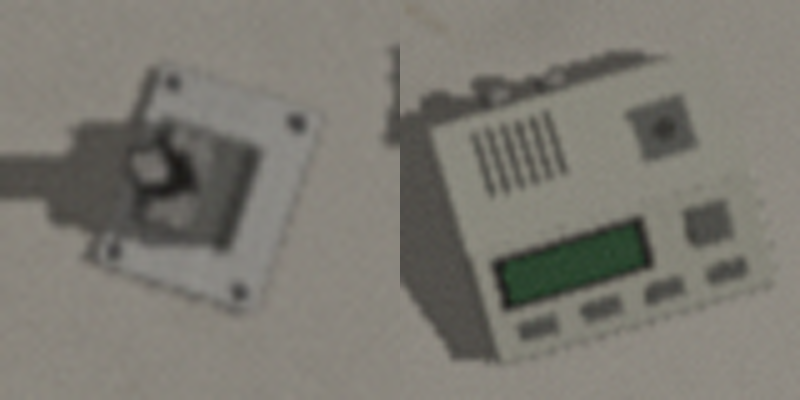

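```bash
cat >> h.py <<'E'
def tool(p,yaw=None,s=None):
    "shift (cm, tool axes) of the TCP to world p; turn (rad, about tool z) to bring tool y along world yaw"
    s=s or robot.sense(); q=s["tool_rot"]; M=R.from_quat([q[1],q[2],q[3],q[0]]).as_matrix()
    d=M.T@(np.array(p)-s["tcp_pos"])*100
    y=np.arctan2(M[1,1],M[0,1]); t=None
    if yaw is not None: t=-((yaw-y+np.pi/2)%np.pi-np.pi/2)
    return d.round(2),np.degrees(y).round(1),t,M[:,2].round(4)
E
python3 - <<'E'
from h import *
c=cam("top")
A=lambda x,y,z:px2w(c,165+(x+.5)/6.6667-.5,205+(y+.5)/6.6667-.5,z)
B=lambda x,y,z:px2w(c,282+(x-400+.5)/5-.5,200+(y+.5)/5-.5,z)
P=[A(*p,.012) for p in [(155,65),(322,115),(250,315),(88,260)]]
print("stand",np.mean(P,0),[np.linalg.norm(P[i]-P[i-1]) for i in range(4)])
ang=lambda v:np.degrees(np.arctan2(v[1],v[0]))
print("stand x yaw",ang(P[0]-P[3]),ang(P[1]-P[2]))
print("sty top",A(150,167,.156))
h=B(663,127,.07);e=[B(*p,.07) for p in[(627,113),(683,95),(697,145),(643,162)]]
print("hole",h,"esc",np.mean(e,0),[np.linalg.norm(e[i]-e[i-1]) for i in range(4)],ang(e[0]-e[3]),ang(e[1]-e[2]),ang(B(432,128,.07)-B(660,60,.07))-90)
s=robot.sense(); print(tool([.46,.2,.27],None,s))
E
```

```text
stand [0.5255434 0.2059992 0.012    ] [np.float64(0.09625559576196809), np.float64(0.08237623477702735), np.float64(0.09903631679444204), np.float64(0.08040773309035126)]
stand x yaw -18.897939235981333 -20.028637248939166
sty top [0.5259829  0.20374683 0.156     ]
hole [ 0.53822989 -0.22266566  0.07      ] esc [ 0.53719711 -0.22233641  0.07      ] [np.float64(0.030968120547897222), np.float64(0.035521598188554125), np.float64(0.031229453519980778), np.float64(0.0341148096365802)] 16.550250578659323 13.969067819798624 15.643369589690522
(array([ 49.93, -72.23,  -3.85]), np.float64(-72.0), None, array([-6.0e-04,  1.5e-03, -1.0e+00]))
```

```bash
python3 -m pendant '[[[1,4,-2.9,-0.4,0],[1,4,-2.9,-0.4,0],[1,4,-2.9,-0.4,0],[1,4,-2.9,-0.4,0],[1,4,-2.9,-0.4,0],[1,4,-2.9,-0.4,0],[1,4,-2.9,-0.4,0],[1,4,-2.9,-0.4,0],[1,4,-2.9,-0.4,0],[1,4,-2.9,-0.4,0]]]'
python3 - <<'E'
from h import *
s=robot.sense(); im=robot.camera("wrist"); cv2.imwrite("pics/w1.png",im[:,:,::-1])
print(s["tcp_pos"],s["joint_pos"].round(2)); print("hole exp px",w2px(cam("wrist",s),[.5375,-.2225,.07]))
print(tool([.50,.20,.27],None,s))
np.save("s1.npy",s,allow_pickle=True)
E
```

```text
time_s: 1.1
tcp_pos: [0.5002, -0.2404, 0.2713]
tool_rot: [-0.0, 0.988, 0.157, -0.0]
contact_force: [0.4, -0.1, 0.1]
opening: 0.0854
grip_force: 0.0
[ 0.50016035 -0.24044268  0.27130662] [ 0.5   0.25 -0.2   1.79  0.06  1.11 -0.97]
hole exp px [279.05822618 139.26930716]
(array([ 13.61, -41.89,   0.13]), np.float64(-72.0), None, array([-3.e-04, -0.e+00, -1.e+00]))
```

View pics/w1.png

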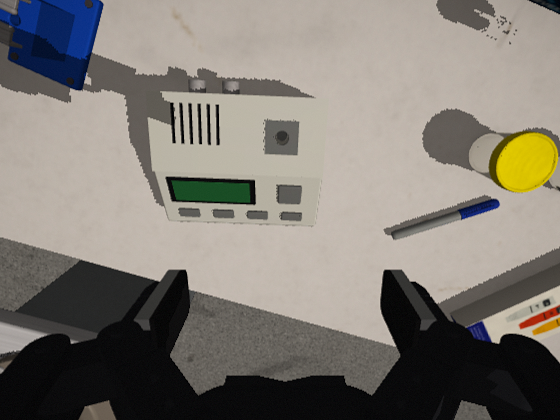

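The wrist view shows the hole at about (282,137), close to the predicted (279,139). Next, the stylus.

```bash
python3 -m pendant '[[[1,1.2,-4.2,-0.3,0],[1,1.2,-4.2,-0.3,0],[1,1.2,-4.2,-0.3,0],[1,1.2,-4.2,-0.3,0],[1,1.2,-4.2,-0.3,0],[1,1.2,-4.2,-0.3,0],[1,1.2,-4.2,-0.3,0],[1,1.2,-4.2,-0.3,0],[1,1.2,-4.2,-0.3,0],[1,1.2,-4.2,-0.3,0]]]'
python3 - <<'E'
from h import *
# refine hole from w1: dark centroid within escutcheon
s1=np.load("s1.npy",allow_pickle=True).item(); g=cv2.imread("pics/w1.png",0).astype(float)
p=g[122:152,266:298]; m=p<p.min()+0.5*(np.median(p)-p.min()); v,u=np.nonzero(m); u=u.mean()+266; v=v.mean()+122
print("hole px",u,v,m.sum(),px2w(cam("wrist",s1),u,v,.07))
e=cv2.imread("pics/w1.png")
s=robot.sense(); im=robot.camera("wrist"); cv2.imwrite("pics/w2.png",im[:,:,::-1]); np.save("s2.npy",s,allow_pickle=True)
print(s["tcp_pos"],s["joint_pos"].round(2),w2px(cam("wrist",s),[.526,.205,.156]),w2px(cam("wrist",s),[.526,.205,.064]))
E
```

```text
time_s: 2.15
tcp_pos: [0.4832, 0.1955, 0.3012]
tool_rot: [0.0, 0.988, 0.157, -0.0]
contact_force: [1.2, 0.4, 0.2]
opening: 0.0851
grip_force: 0.0
hole px 281.6666666666667 136.7037037037037 108 [ 0.54076788 -0.22423871  0.07      ]
[0.48318817 0.19553091 0.30123713] [-0.06  0.2  -0.51  1.8   0.11  1.16 -1.86] [289.281924   143.54412205] [288.21464998 133.34535223]
```

View pics/w2.png

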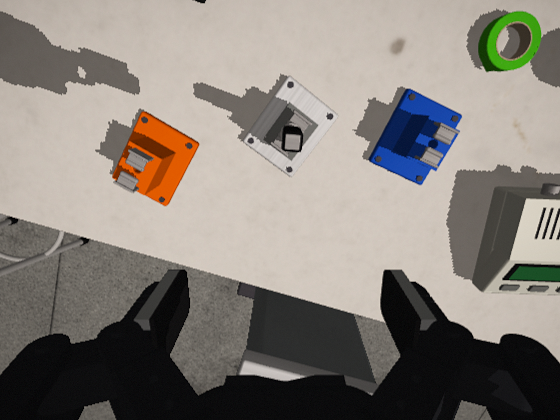

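The stylus handle's top is at about (292,140), nearly square to the image and close to the prediction. I'll take a crop for its yaw.

```bash
python3 - <<'E'
from h import *
a=cv2.imread("pics/w2.png")[115:165,262:322]
cv2.imwrite("pics/z2.png",cv2.resize(a,None,fx=12,fy=12,interpolation=cv2.INTER_CUBIC))
E
```

```text
(no output)
```

View pics/z2.png

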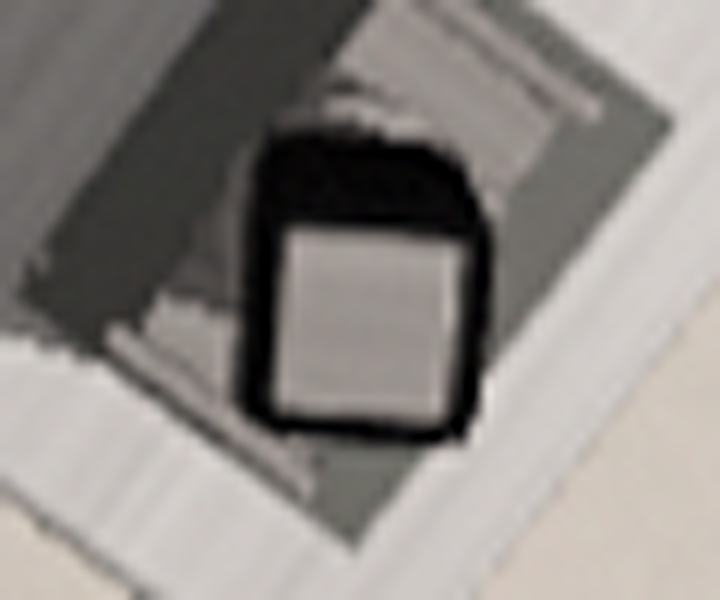

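The cap's light square has corners (287,230), (465,238), (447,418) and (272,412) in the 12x crop, at z = 0.156.

```bash
python3 - <<'E'
from h import *
s=np.load("s2.npy",allow_pickle=True).item(); c=cam("wrist",s)
W=lambda x,y,z:px2w(c,262+(x+.5)/12-.5,115+(y+.5)/12-.5,z)
P=[W(*p,.156) for p in [(287,230),(465,238),(447,418),(272,412)]]
a=lambda v:np.degrees(np.arctan2(v[1],v[0]))
print(np.mean(P,0),[np.linalg.norm(P[i]-P[i-1]) for i in range(4)])
ys=[a(P[1]-P[0]),a(P[2]-P[3]),a(P[0]-P[3])-90,a(P[1]-P[2])-90];print(ys)
# foot of block corners z=.064
ctr=np.mean(P,0); yaw=np.radians(np.mean(ys))
print(tool([ctr[0],ctr[1],.20],yaw),robot.sense()["tcp_pos"])
E
```

```text
[0.52829818 0.20314695 0.156     ] [np.float64(0.01282960401778137), np.float64(0.012599811397183518), np.float64(0.012706508975013615), np.float64(0.01255301744864313)]
[np.float64(-74.51591027321798), np.float64(-73.94465922281209), np.float64(-76.75875462407336), np.float64(-76.99449207831579)]
(array([ 4.36,  1.65, 10.21]), np.float64(-71.5), np.float64(0.07153535689646673), array([ 6.0e-04,  5.5e-03, -1.0e+00])) [0.48168225 0.20437664 0.30212981]
```

```bash
python3 -m pendant '[[[1,0,0,0,0.072],[1,1,0.4,2,0],[1,1,0.4,2,0],[1,1,0.4,2,0],[1,1.2,0.4,2,0],[1,0,0,1,0],[1,0,0,0,0],[1,0,0,0,0],[1,0,0,0,0]]]'
python3 - <<'E'
from h import *
s=robot.sense(); im=robot.camera("wrist"); cv2.imwrite("pics/w3.png",im[:,:,::-1]); np.save("s3.npy",s,allow_pickle=True)
c=cam("wrist",s); u,v=w2px(c,[.5275,.2035,.156]); print(u,v,s["tcp_pos"])
print(tool([.5275,.2035,.11],np.radians(-75.5),s))
u,v=int(u),int(v); cv2.imwrite("pics/z3.png",cv2.resize(im[max(v-60,0):v+60,u-70:u+70,::-1],None,fx=5,fy=5)); print(max(v-60,0),u-70)
E
```

```text
time_s: 3.1
tcp_pos: [0.5283, 0.1893, 0.2125]
tool_rot: [-0.0, 0.993, 0.121, 0.001]
contact_force: [-0.1, -1.1, 0.8]
opening: 0.0853
grip_force: 0.0
262.4065566695897 225.7110961135715 [0.52831243 0.18929558 0.21248544]
(array([ 0.25, -1.4 , 10.25]), np.float64(-76.1), np.float64(-0.009698553779373453), array([ 1.6e-03,  5.0e-04, -1.0e+00]))
165 192
```

View pics/z3.png

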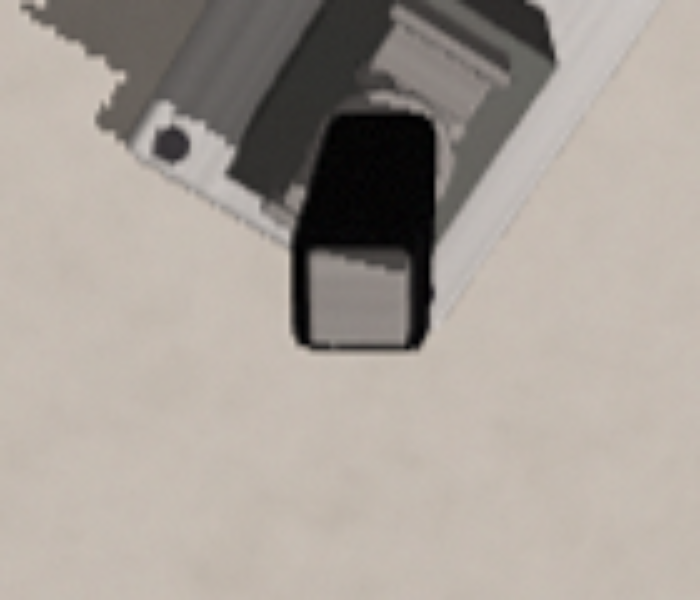

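The cap centre is at (359,298) in the crop, about 1 px from the prediction. The handle is square to the tool.

```bash
python3 - <<'E'
from h import *
s=np.load("s3.npy",allow_pickle=True).item(); p=px2w(cam("wrist",s),263.5,224.2,.156); print(p)
print(tool([p[0],p[1],.105]), robot.sense()["tcp_pos"])
E
```

```text
[0.52867556 0.20304968 0.156     ]
(array([ 0.34, -1.33, 10.75]), np.float64(-76.1), None, array([ 1.8e-03,  5.0e-04, -1.0e+00])) [0.52839607 0.18925059 0.21252677]
```

```bash
python3 -m pendant '[[[1,0.15,-0.65,0,0],[1,0.15,-0.65,0,0],[1,0,0,1.7,0],[1,0,0,2,0],[1,0,0,2,0],[1,0,0,2,0],[1,0,0,2,0],[1,0,0,1,0],[1,0,0,0,0],[1,0,0,0,0]]]' 40; python3 -m pendant '[[[-1,0,0,0,0],[-1,0,0,0,0],[-1,0,0,0,0],[-1,0,0,0,0],[-1,0,0,0,0],[-1,0,0,0,0],[-1,0,0,0,0],[-1,0,0,0,0]]]' 60
```

```text
time_s: 4.15
tcp_pos: [0.5284, 0.2028, 0.1049]
tool_rot: [-0.0, 0.993, 0.121, 0.0]
contact_force: [-0.5, 0.4, 0.2]
opening: 0.0854
grip_force: 0.0
time_s: 4.95
tcp_pos: [0.5281, 0.2022, 0.1046]
tool_rot: [0.0, 0.993, 0.121, 0.0]
contact_force: [-0.6, -0.3, 4.6]
opening: 0.017
grip_force: 58.8
```

```bash
python3 -m pendant '[[[-1,0,0,-0.3,0],[-1,0,0,-0.3,0],[-1,0,0,-0.3,0],[-1,0,0,-0.4,0],[-1,0,0,-0.7,0],[-1,0,0,-1,0],[-1,0,0,-1.5,0],[-1,0,0,-2,0],[-1,0,0,-2.5,0],[-1,0,0,-2.5,0]]]' 60;python3 -m pendant '[[[-1,0,0,-0.5,0],[-1,0,0,0,0],[-1,0,0,0,0],[-1,0,0,0,0]]]'
python3 - <<'E'
from h import *
s=robot.sense(); im=robot.camera("wrist"); cv2.imwrite("pics/w4.png",im[:,:,::-1])
c=cam("wrist",s);print(s["tcp_pos"],tool([.5397,-.2242,.224],None,s))
for h in (.144,.0):
  print(w2px(c,s["tcp_pos"]+[0,0,.0187-.112+h]))
E
```

```text
time_s: 5.95
tcp_pos: [0.5281, 0.2023, 0.2216]
tool_rot: [-0.0, 0.993, 0.121, 0.001]
contact_force: [-0.1, 0.1, -0.3]
opening: 0.0171
grip_force: 61.8
time_s: 6.35
tcp_pos: [0.5273, 0.2017, 0.2231]
tool_rot: [0.0, 0.993, 0.121, -0.001]
contact_force: [-0.4, -0.5, -0.8]
opening: 0.0172
grip_force: 61.8
[0.52732663 0.20171285 0.22310558] (array([-9.04, 41.64, -0.05]), np.float64(-76.1), None, array([-2.1e-03, -9.0e-04, -1.0e+00]))
[283.76322228 347.41589719]
[284.27317744 210.96717585]
```

View pics/w4.png

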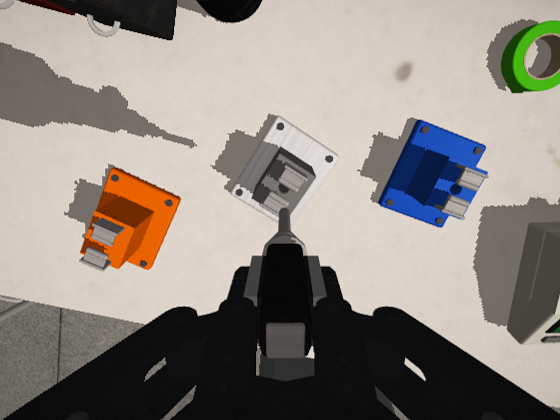

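Stylus held straight; its tip is at about (285,210) as predicted. Now I'll carry it to a point short of the hole and measure the hole while still.

```bash
python3 -m pendant '[[[-1,-0.5,1.5,0,0],[-1,-1,3,0,0],[-1,-1.3,4.1,0,0],[-1,-1.3,4.1,0,0],[-1,-1.3,4.1,0,0],[-1,-1.3,4.1,0,0],[-1,-1.3,4.1,0,0],[-1,-1.3,4.1,0,0],[-1,-1.3,4.1,0,0],[-1,-1.2,3.5,0,0]]]';python3 -m pendant '[[[-1,-0.9,2.6,0,0],[-1,-0.5,1.5,0,0],[-1,0,0,0,0],[-1,0,0,0,0],[-1,0,0,0,0],[-1,0,0,0,0]]]'
python3 - <<'E'
from h import *
s=robot.sense(); im=robot.camera("wrist"); cv2.imwrite("pics/w5.png",im[:,:,::-1]); np.save("s5.npy",s,allow_pickle=True)
c=cam("wrist",s);print(s["tcp_pos"])
u,v=w2px(c,[.539,-.2235,.07]).astype(int);print(u,v,"tip",w2px(c,s["tcp_pos"]+[0,0,.0187-.112]))
u0,v0=u-60,max(v-50,0);print(u0,v0); cv2.imwrite("pics/z5.png",cv2.resize(im[v0:v0+120,u0:u0+120,::-1],None,fx=5,fy=5,interpolation=cv2.INTER_CUBIC))
E
```

```text
time_s: 7.4
tcp_pos: [0.5001, -0.186, 0.2239]
tool_rot: [0.0, 0.993, 0.12, -0.0]
contact_force: [0.8, -0.1, -0.3]
opening: 0.0172
grip_force: 61.8
time_s: 8.0
tcp_pos: [0.4984, -0.2238, 0.2244]
tool_rot: [-0.0, 0.992, 0.122, 0.0]
contact_force: [0.1, -0.3, -0.4]
opening: 0.0173
grip_force: 61.8
[ 0.49840352 -0.22383406  0.22435484]
295 147 tip [284.3715599  211.26076554]
235 97
```

View pics/z5.png

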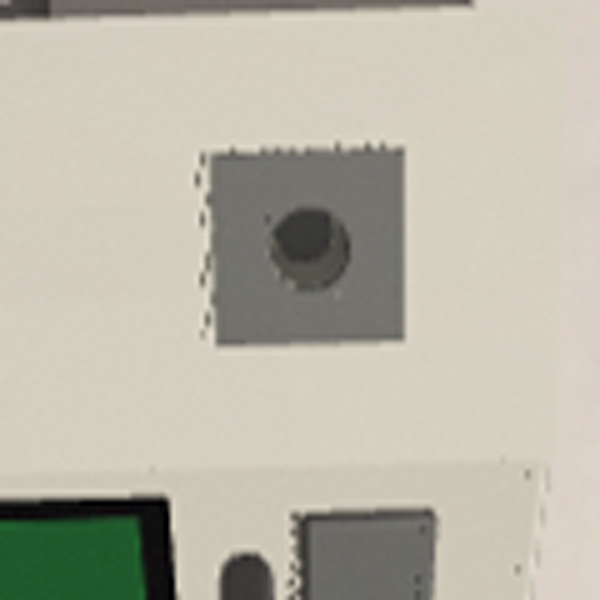

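The hole centre is at (310,248) in the crop, i.e. (296.6,146.2) in the picture. The tip's far edge is at (284,207.6), so the tip's centre is about (284.2,212.7).

```bash
python3 - <<'E'
from h import *
s=np.load("s5.npy",allow_pickle=True).item(); c=cam("wrist",s)
h=px2w(c,296.6,146.2,.07); t=px2w(c,284.2,212.7,s["tcp_pos"][2]+.0187-.112)
print("hole",h,"tip",t,"tcp",s["tcp_pos"]); n=robot.sense()
print(n["tcp_pos"],tool([h[0],h[1],.20]), "vis", tool(n["tcp_pos"]+np.append((h-t)[:2],0)))
E
```

```text
hole [ 0.54010209 -0.22445405  0.07      ] tip [ 0.49726999 -0.22398513  0.13105484] tcp [ 0.49840352 -0.22383406  0.22435484]
[ 0.49835254 -0.22412653  0.22435412] (array([4.04, 1.05, 2.44]), np.float64(-76.0), None, array([ 1.e-04,  3.e-04, -1.e+00])) vis (array([4.14, 1.09, 0.  ]), np.float64(-76.0), None, array([ 1.e-04,  3.e-04, -1.e+00]))
```

```bash
python3 -m pendant '[[[-1,1,0.25,0,0],[-1,1.5,0.4,0,0],[-1,1.1,0.3,0,0],[-1,0.5,0.1,0,0],[-1,0,0,1.5,0],[-1,0,0,2,0],[-1,0,0,1.5,0],[-1,0,0,0.3,0],[-1,0,0,0,0],[-1,0,0,0,0]]]'
python3 - <<'E'
from h import *
s=robot.sense(); im=robot.camera("wrist"); np.save("s6.npy",s,allow_pickle=True)
c=cam("wrist",s);print(s["tcp_pos"],tool([.5401,-.2245,.165],None,s))
u0,v0=224,160; cv2.imwrite("pics/z6.png",cv2.resize(im[v0:v0+90,u0:u0+120,::-1],None,fx=6,fy=6,interpolation=cv2.INTER_CUBIC))
print("hole exp",(w2px(c,[.5401,-.2245,.07])-[u0,v0])*6,"tip exp",(w2px(c,s["tcp_pos"]+[-.001,0,.0187-.112])-[u0,v0])*6)
E
```

```text
time_s: 9.05
tcp_pos: [0.5407, -0.2261, 0.1719]
tool_rot: [0.0, 0.993, 0.121, 0.0]
contact_force: [0.6, 0.3, 0.5]
opening: 0.0176
grip_force: 61.8
[ 0.54068859 -0.22607646  0.17187196] (array([-0.02, -0.17,  0.69]), np.float64(-76.1), None, array([ 9.e-04, -3.e-04, -1.e+00]))
hole exp [348.63158515 288.29558028] tip exp [359.62014272 315.34367296]
```

View pics/z6.png

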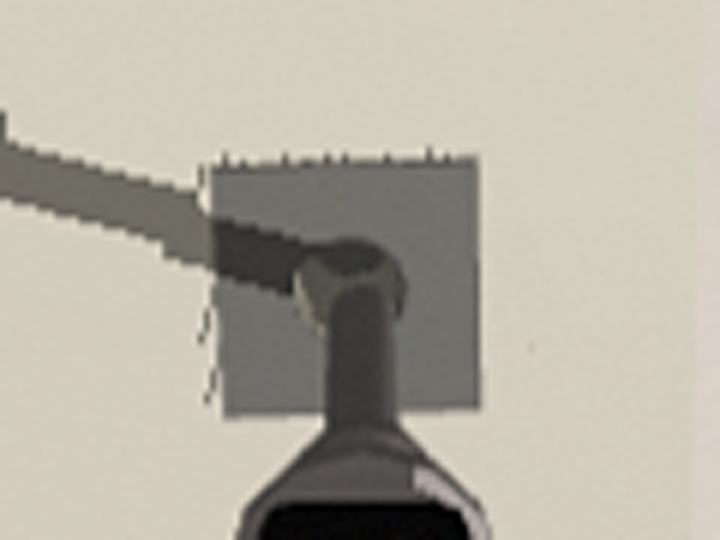

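The hole centre is at about (350,290) and the tip's axis at x≈360, so the tip is 1.3 mm too far along +y of the tool. I'll correct that and lower it into the hole.

```bash
python3 -m pendant '[[[-1,0.04,-0.14,0,0],[-1,0,0,0,0],[-1,0,0,0.4,0],[-1,0,0,0.4,0],[-1,0,0,0.4,0],[-1,0,0,0.4,0],[-1,0,0,0.4,0],[-1,0,0,0,0],[-1,0,0,0,0]]]'
```

```text
time_s: 10.0
tcp_pos: [0.5404, -0.2245, 0.1512]
tool_rot: [-0.0, 0.993, 0.121, -0.0]
contact_force: [0.8, 0.3, -0.3]
opening: 0.0175
grip_force: 61.8
```

```bash
python3 -m pendant '[[[-1,0,0,0.3,0],[-1,0,0,0.3,0],[-1,0,0,0.3,0],[-1,0,0,0,0],[-1,0,0,0,0]]]'; python3 -m pendant '[[[-1,0,0,0.15,0],[-1,0,0,0.1,0],[-1,0,0,0.1,0],[-1,0,0,0,0],[-1,0,0,0,0],[-1,0,0,0,0]]]';python3 -m pendant '[[[-1,0,0,0.1,0],[-1,0,0,0.1,0],[-1,0,0,0,0],[-1,0,0,0,0],[-1,0,0,0,0]]]'
```

```text
time_s: 10.5
tcp_pos: [0.5403, -0.2244, 0.1422]
tool_rot: [-0.0, 0.993, 0.121, -0.0]
contact_force: [0.9, -0.7, -0.6]
opening: 0.017
grip_force: 61.8
time_s: 11.1
tcp_pos: [0.5404, -0.2245, 0.1388]
tool_rot: [0.0, 0.993, 0.121, 0.0]
contact_force: [-0.1, 0.5, -0.7]
opening: 0.0172
grip_force: 61.9
time_s: 11.6
tcp_pos: [0.5405, -0.2245, 0.137]
tool_rot: [0.0, 0.993, 0.121, 0.0]
contact_force: [-0.5, 0.2, 2.8]
opening: 0.0173
grip_force: 62.0
```

```bash
python3 -m pendant '[[[-1,0,0,0.1,0],[-1,0,0,0.1,0],[-1,0,0,0,0],[-1,0,0,0,0],[-1,0,0,0,0]]]'; python3 -m pendant '[[[-1,0,0,0.1,0],[-1,0,0,0,0],[-1,0,0,0,0],[-1,0,0,0,0]]]';python3 -m pendant '[[[-1,0,0,0.05,0],[-1,0,0,0,0],[-1,0,0,0,0],[-1,0,0,0,0]]]'
```

```text
time_s: 12.1
tcp_pos: [0.5404, -0.2245, 0.1349]
tool_rot: [0.0, 0.993, 0.121, 0.0]
contact_force: [-1.3, 0.4, 3.4]
opening: 0.0173
grip_force: 62.2
time_s: 12.5
tcp_pos: [0.5404, -0.2245, 0.1339]
tool_rot: [0.0, 0.993, 0.121, 0.0]
contact_force: [0.0, -0.6, 4.6]
opening: 0.0174
grip_force: 62.3
time_s: 12.9
tcp_pos: [0.5405, -0.2245, 0.1335]
tool_rot: [0.0, 0.993, 0.121, 0.0]
contact_force: [-1.1, 0.3, 5.4]
opening: 0.017
grip_force: 62.7
```

```bash
python3 -m pendant '[[[-1,0,0,0.05,0],[-1,0,0,0,0],[-1,0,0,0,0],[-1,0,0,0,0]]]'; python3 -m pendant '[[[-1,0,0,0.05,0],[-1,0,0,0,0],[-1,0,0,0,0],[-1,0,0,0,0]]]'
```

```text
time_s: 13.3
tcp_pos: [0.5406, -0.2245, 0.1334]
tool_rot: [0.0, 0.993, 0.121, 0.0]
contact_force: [-1.7, 2.3, 8.4]
opening: 0.0174
grip_force: 63.1
time_s: 13.7
tcp_pos: [0.5407, -0.2245, 0.1333]
tool_rot: [0.0, 0.993, 0.121, 0.0]
contact_force: [-2.0, 1.0, 11.3]
opening: 0.0173
grip_force: 63.4
```

The force is rising with almost no travel (11 N), so the button is on its stop. One check that it holds steady, then hand-in.

```bash
python3 -m pendant '[[[-1,0,0,0,0],[-1,0,0,0,0],[-1,0,0,0,0],[-1,0,0,0,0],[-1,0,0,0,0]]]' && python3 -c "
from rig import robot
print(robot.job_done())"
```

```text
time_s: 14.2
tcp_pos: [0.5407, -0.2245, 0.1333]
tool_rot: [0.0, 0.993, 0.121, 0.0]
contact_force: [-1.4, 1.0, 11.4]
opening: 0.0172
grip_force: 63.4
the job is handed in; nothing more can be done
None
```

I pulled the stylus from its clip, put it down the reset hole and pressed the button to its stop (steady at about 11 N), then handed the job in at 14.2 s with the stylus still gripped and holding the button down; no verdict was returned.

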